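Vent the photometer and hold its sample slide out at the mark

TASK

Vent the bench photometer by pressing the plunger on its hood down to its stop, and let it come back up. Then take the steel post of the spring-loaded sample slide and pull the slide out until the dark index line across it is level with the ridge of the pointer clip on the rail, and keep it there so that a colleague can pipette into the tube: finish while still holding the slide at the mark. Do not shift the pointer clip or the things standing around.

Things in the scene. Friction and masses are not known exactly. Their poses are not given: they have to be found in the camera images.
- photometer: White bench photometer, fixed. Origin on the bench under its hood; +x into the instrument (its front is -x), +y left as seen facing the front. Hood: x -80 to 85 mm, 160 wide, 100 high, front tunnel 70 wide. A bed 150 wide, 24 high with rails, runs from the tunnel to x = -240 mm. Hood top: vent plunger, and a low fixed disc (40 across, 12 high) at the left rear.
- plunger_top (a point): Centre of the top of the vent plunger's mushroom head, 36 mm across, near the middle of the hood's top; the top stands 142 mm above the bench when up. The head is sprung and moves straight down 12 mm to its stop; it resists with about 2 N at first and 8 N at the stop and comes back up by itself.
- plunger (a joint): Travel of the vent plunger in m: 0 = fully up, 0.012 = down on its stop.
- post_grip (a point): Where to grip the slide's pull post: an upright round steel post, 20 mm across (28 over a 6 mm high foot collar), at the slide's front end. The point is on its axis, 72 mm above the bench, 22 below its top. At rest it is 140 mm in front of the photometer's origin, 60 in front of the hood. Above 36 mm all is free for 50 mm around; slide, rails and pointer clip lie lower.
- slide (a joint): Travel of the sample slide in m: 0 = fully in (rest), grows as it is pulled straight out along the photometer's -x; 0.085 = end of travel. A spring pulls it back with about 3.6 N at 0 and 60 N/m more (about 7 N at 0.06); let go, it runs back in.
- slide_index (a point): Left end of the slide's index line, a dark bar 3 mm wide lying across the top of the 60 mm wide aluminium slide, 40 mm behind the post's axis and 28 mm above the bench.
- pointer_mark (a point): Tip of the ridge, 3 mm wide, on the small grey pointer clip (16 x 22 mm, top 34 mm above the bench) that sits on the bed's left rail: the mark. The index line is at the mark when the index and this point have the same x in the photometer's frame. The clip is set somewhere in front of the index's rest place.
- pointer (a joint): Setting of the pointer clip in m; the slide's index is at the mark when joint slide has this same value (0.04 to 0.068). Stiff; stays where it is unless pushed.
- rack: Bystander: white tube rack, 200 x 78 x 45 mm, with a few microtubes. Origin at the centre of its underside. Leave alone.
- tipbox: Bystander: blue box of pipette tips with clear lid, 120 x 85 x 62 mm. Origin at the centre of its underside. Leave alone.
- timer: Bystander: small flat white bench timer, 70 x 60 x 22 mm. Origin at the centre of its underside. Leave alone.
- beaker: Bystander: glass beaker, 66 mm across, 85 mm high. Origin at the centre of its underside. Leave alone.

How it is judged:
By the outcome, as a careful person would: the job done as asked, in the order asked, and still so for the second after the job is handed in, while the arm keeps its last pose, push and grip.
It also fails if it takes over 45 s, if anything falls off the work surface, if the arm or the gripper's body presses on something with over 40 N, if the wrist force passes 120 N, or if a joint passes its speed limit or range.

ROBOT

A 7-joint arm with a two-finger parallel gripper is mounted at the origin on the work surface. World frame = base frame: x ahead of the robot, y to its left, z up, the work surface at z = 0. Lengths are in m, angles in degrees, forces in N, time in s.
With the tool pointing down it reaches from about 0.35 to 0.9 m from the base axis. Payload 7.2 kg.
Tool frame: the origin (TCP) lies on the centre line of the jaws, within the pads' length; the fingertips stand 19 mm ahead of it and the grasp point (between the pads) is the TCP; z points along the fingers, y is the direction in which the jaws open and shut (so a half turn about z gives the same grasp; the last joint's range is limited). The gripper opens to 88 mm and grips with 3 to 60 N. Pads are 20 mm wide; open, the fingers measure 115 mm over their backs; the gripper's body (75 mm by 178 mm) begins 61 mm behind the grasp point.
Start: joints at [69.03, 23.554, -0.728, 91.456, 0.321, 64.991, -4.71], TCP at [0.183, -0.597, 0.242] pointing down, gripper open.
Joint ranges: [-169.25, 169.25], [-16.82, 113.86], [-84.01, 82.57], [7.8, 145.47], [-59.2, 239.2], [7.22, 106.19], [-163.78, 163.78]. Speed limits (degrees/s): [136.94, 136.94, 172.46, 172.46, 180, 180, 180].

INTERFACE

Orientations are given as a 3x3 rotation matrix whose columns are the frame's x, y, z axes.
In Python, from station import robot gives the robot as it stands. The module is installed in compiled form; this text tells all that it offers.
- The arm moves only by the tool send_rows, never from a script. Its argument "moves" is a list of rows, each a list of 7 numbers: the turn, a rotation vector about the tool's x, y, z in degrees, then the shift along the tool's x, y, z in mm, then the gripper's target within -1 to 1 (fully open at 1, half-way at 0, shut at -1). A call has exactly 8 rows; each row is the pose to reach, as a shift and turn from the pose measured when the call began, along the tool's axes at that moment; what a row does not reach only later rows make up. A row lasts 1/8 s, in which the tool goes at most 62.5 mm and 10.7 degrees, less where a joint would pass 70% of its speed; a pose out of reach is approached as far as the arm can. A call with a gripper value outside its range is refused whole. The fingers move at their own pace and stop on an object; "grip_force" is the grip in N (left out, the last holds). Time passes only in rows, so rows that repeat a pose let the fingers close, or fill a call up. It gives the time, the measured TCP pose, the force and the opening at its end, in the units of the state.
- robot.observe(): the state, without advancing time (a new reading comes with each control period).
- robot.capture(name): name is "scene" or "top" or "wrist"; returns (picture, depth): 480x640x3 uint8, red, green, blue; 480x640 float32, m along the optical axis (not along the pixel's ray), 0 where there is no reading.
- robot.camera_model(name): a dict with "fov_y" (degrees; the focal length in pixels is half the picture's height over the tangent of half this angle, whatever the lens; pixels are square), "cx", "cy" (the principal point, pixels), "extrinsics" (4x4, takes a point from camera to world coordinates). Camera axes: x right, y up, looking along -z (the intrinsics and any distortion apply to the point x, -y, -z); pixel columns grow to the right and rows downward; lengths in m; the calibration is good to about 2 mm. A picture is of the moment at which its call begins: read the wrist's pose just before it. camera_model takes no time and is no camera call; for the wrist camera it gives the pose at the moment of the call.
- robot.finish_job(): hands the job in, once; it reports no verdict.
The state is a dict: "t": time; "qpos": joint angles; "joint_vel": joint speeds; "effort": joint torques, N m; "tcp_pos": TCP position; "tool_rot": TCP orientation; "contact_force": force on the tool from outside, world axes, zero at the start; "torque": the same for the moment, N m; "width": finger opening in m.
Only numpy, scipy, OpenCV 4.12 (cv2) and the standard library are available. Lean on these libraries where they do the work, as an engineer would, in place of code of your own. Each camera call takes 0.05 s, during which the arm holds its last target.

## Working session

There is one attempt and no reset: what is moved stays moved. The work goes in short steps, Python scripts to look and compute and a tool call to move; the robot and the scene stay as the last step left them, time stands still between calls to the robot, and variables do not carry over. Pictures are saved under pics/ and viewed, and the job is handed in when it is done.

Besides the shell and the picture viewer there is one more tool, called after "Call:" as a command line: name --pt "numbers of a row" for each row, then --argument value for the rest. send_rows: Moves the arm, as the interface text tells. Its arguments: {"type":"object","properties":{"moves":{"type":"array"},"grip_force":{"type":"number"}},"required":["moves"]}

```bash
mkdir -p pics; cat > h.py <<'E'
from station import robot
import numpy as np, cv2
np.set_printoptions(precision=4,suppress=True)
def cap(name,fn):
    m=robot.camera_model(name); p,d=robot.capture(name)
    cv2.imwrite('pics/'+fn+'.png',cv2.cvtColor(p,cv2.COLOR_RGB2BGR)); np.savez(fn+'.npz',p=p,d=d,**{k:np.array(v) for k,v in m.items() if k in('fov_y','cx','cy','extrinsics')})
    return p,d,m
def load(fn):
    z=np.load(fn+'.npz'); return z['p'],z['d'],{k:z[k] for k in('fov_y','cx','cy','extrinsics')}
def world(m,u,v,d):
    f=240/np.tan(np.radians(float(m['fov_y']))/2)
    u,v,d=map(np.asarray,(u,v,d))
    P=np.stack([(u-m['cx'])/f*d,-(v-m['cy'])/f*d,-d],-1)
    E=np.array(m['extrinsics']); return P@E[:3,:3].T+E[:3,3]
def onplane(m,u,v,z):
    E=np.array(m['extrinsics']); a=world(m,u,v,1.0); o=E[:3,3]; return o+(a-o)*(z-o[2])/(a[2]-o[2])
def proj(m,P):
    f=240/np.tan(np.radians(float(m['fov_y']))/2)
    E=np.array(m['extrinsics']); c=(np.asarray(P)-E[:3,3])@E[:3,:3]
    return np.stack([m['cx']-f*c[...,0]/c[...,2],m['cy']+f*c[...,1]/c[...,2]],-1)
E
python3 - <<'E'
from h import *
for n in('scene','top'):
    p,d,m=cap(n,n+'0'); print(n,m)
s=robot.observe(); print(s)
E
```

```text
scene {'fov_y': 53.26010346199606, 'cx': 319.9646622289588, 'cy': 241.21451367596546, 'extrinsics': array([[ 0.751 , -0.4719,  0.4618,  0.9885],
       [ 0.6601,  0.5537, -0.5076, -0.3924],
       [-0.0161,  0.6861,  0.7274,  0.7779],
       [ 0.    ,  0.    ,  0.    ,  1.    ]])}
top {'fov_y': 49.48178116844819, 'cx': 323.9519766030315, 'cy': 248.90104257261598, 'extrinsics': array([[ 0.0983,  0.9715, -0.2158,  0.3716],
       [-0.9951,  0.0972, -0.0158,  0.0473],
       [ 0.0057,  0.2163,  0.9763,  1.023 ],
       [ 0.    ,  0.    ,  0.    ,  1.    ]])}
{'t': 0.1, 'qpos': array([69.0317, 23.594 , -0.7287, 91.4966,  0.3235, 64.9901, -4.7073]), 'joint_vel': array([-0.0351, -0.1145, -0.0189, -0.1626,  0.032 , -0.1059, -0.0071]), 'effort': array([  0.0028, -58.9089,   0.6439, -29.1708,  -0.0538,   0.0146,
         0.0001]), 'tcp_pos': array([ 0.1832, -0.5971,  0.2409]), 'tool_rot': array([[ 0.956 ,  0.2935, -0.0005],
       [ 0.2935, -0.956 ,  0.0013],
       [-0.0001, -0.0014, -1.    ]]), 'contact_force': array([-0.6293, -0.6884,  0.9211]), 'torque': array([ 0.004 , -0.0056,  0.0314]), 'width': 0.08793206822091547}
```

View pics/scene0.png

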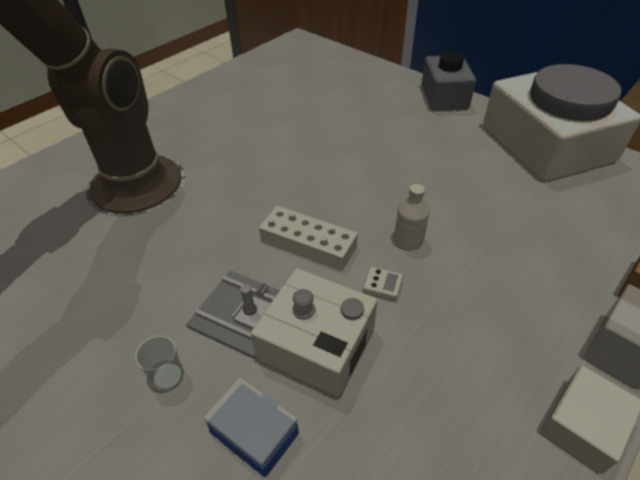

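View pics/top0.png

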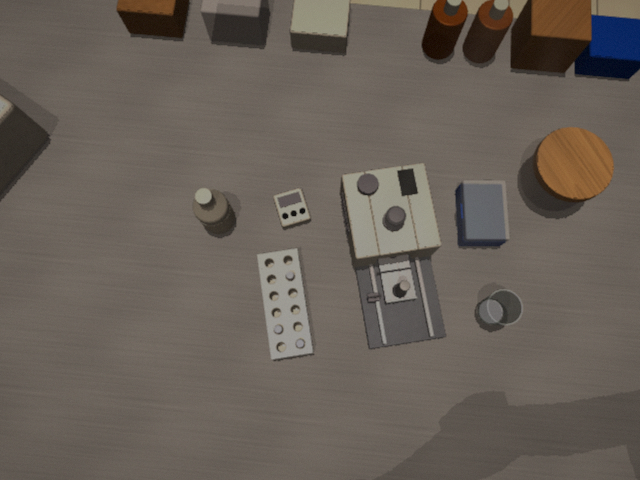

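The top view shows the plunger at about (396,213), the post top at (404,281), the clip at (374,297) and the instrument front facing the robot. Next I'll measure these.

```bash
python3 - <<'E'
from h import *
p,d,m=load('top0')
c=cv2.cvtColor(p[150:360,330:520],cv2.COLOR_RGB2BGR); c=cv2.resize(c,None,fx=2.8,fy=2.8,interpolation=cv2.INTER_CUBIC); cv2.imwrite('pics/topz.png',np.clip(c*1.5,0,255).astype('uint8'))
p2,d2,m2=load('scene0')
c=cv2.cvtColor(p2[255:400,180:390],cv2.COLOR_RGB2BGR); c=cv2.resize(c,None,fx=3.8,fy=3.8,interpolation=cv2.INTER_CUBIC); cv2.imwrite('pics/scz.png',np.clip(c*1.5,0,255).astype('uint8'))
vv,uu=np.mgrid[:480,:640]
for nm,(d_,m_) in dict(top=(d,m),scene=(d2,m2)).items():
    W=world(m_,uu,vv,d_); ok=d_>0
    print(nm,'bench z',np.median(W[ok][:,2]))
    box=(W[...,0]>0.3)&(W[...,0]<0.8)&(W[...,1]>-.35)&(W[...,1]<.1)&ok
    # plunger
    k=box&(W[...,2]>.132)&(W[...,2]<.15); print('plunger',k.sum(),np.median(W[k],0),W[k].min(0),W[k].max(0))
    k=box&(abs(W[...,2]-.1)<.004); 
    q=W[k][:,:2].astype('float32'); print('hood',k.sum(),cv2.minAreaRect(q))
    k=box&(W[...,2]>.06)&(W[...,2]<.097); print('mid',k.sum(),np.median(W[k],0))
for u,v in[(396,213),(404,281),(404,279),(374,297),(368,184)]: print(u,v,world(m,u,v,d[v,u]))
E
```

```text
top bench z 0.000756745773072276
plunger 306 [ 0.6403 -0.0567  0.1406] [ 0.6231 -0.0752  0.1324] [ 0.6582 -0.0399  0.1461]
hood 6630 ((0.6607860922813416, -0.1767089068889618), (0.23269836604595184, 0.4007696807384491), 14.332741737365723)
mid 3916 [ 0.6713 -0.2355  0.0637]
scene bench z 7.395047251029796e-05
plunger 313 [ 0.6465 -0.0635  0.1404] [ 0.6279 -0.0782  0.1321] [ 0.662  -0.0428  0.144 ]
hood 6641 ((0.6395612359046936, -0.06153242290019989), (0.21844232082366943, 0.16039247810840607), 14.355792045593262)
mid 6373 [ 0.6898 -0.2344  0.0628]
396 213 [ 0.6441 -0.0585  0.1401]
404 281 [ 0.5324 -0.0872  0.0939]
404 279 [ 0.5478 -0.0966  0.0274]
374 297 [ 0.5068 -0.0413  0.0299]
368 184 [ 0.7035 -0.0068  0.1108]
```

View pics/topz.png

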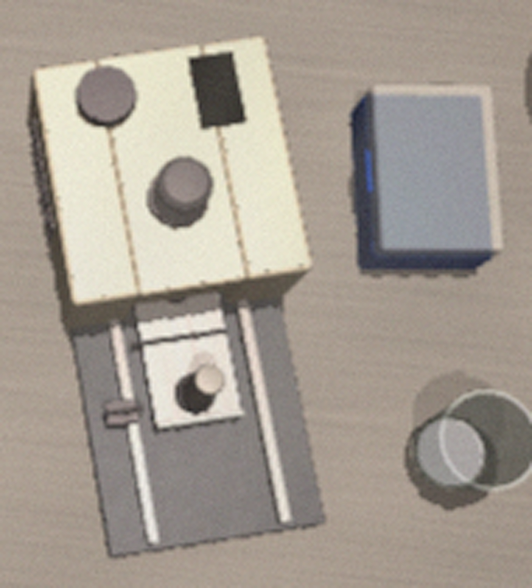

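View pics/scz.png

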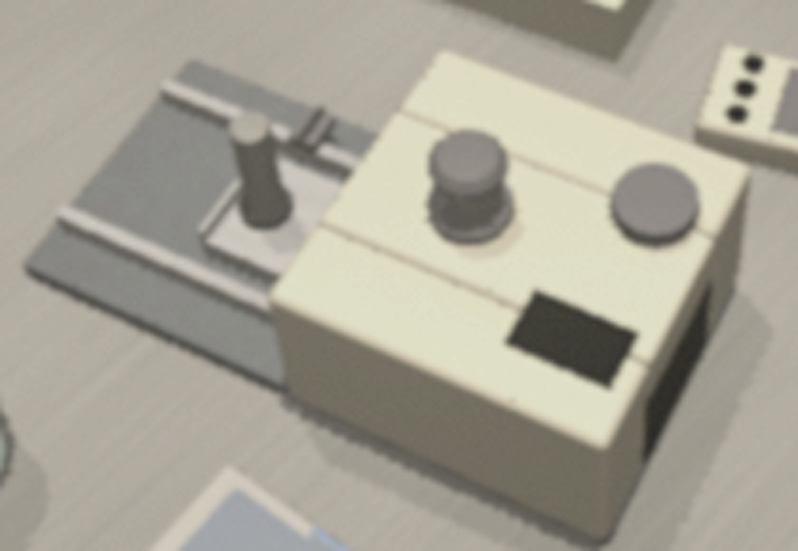

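```bash
cat > fit.py <<'E'
from h import *
from scipy.optimize import least_squares
# photometer frame points: hood corners, plunger, post top (plunger y unknown) ; top view
p,d,m=load('top0'); p2,d2,m2=load('scene0')
T=lambda x,y:(330+(x+.5)/2.8-.5,150+(y+.5)/2.8-.5)
S=lambda x,y:(180+(x+.5)/3.8-.5,255+(y+.5)/3.8-.5)
obs=[(m,T(35,71),(85,80,100)),(m,T(262,39),(85,-80,100)),(m,T(311,267),(-80,-80,100)),(m,T(74,304),(-80,80,100)),
(m,T(110,556),(-240,75,24)),(m,T(325,521),(-240,-75,24)),(m,T(209,379),(-140,None,94)),
(m2,S(445,52),(-80,80,100)),(m2,S(748,175),(85,80,100)),(m2,S(604,446),(85,-80,100)),(m2,S(274,303),(-80,-80,100)),
(m2,S(195,60),(-240,75,24)),(m2,S(27,265),(-240,-75,24)),(m2,S(251,124),(-140,None,94))]
def W(q,P):
    P=np.array([P[0],q[3] if P[1] is None else P[1],P[2]])/1e3
    c,s=np.cos(q[2]),np.sin(q[2]); return np.array([q[0]+c*P[0]-s*P[1],q[1]+s*P[0]+c*P[1],P[2]])
def sel(cam):
    O=[o for o in obs if cam is None or o[0] is cam]
    f=lambda q:np.concatenate([proj(o[0],W(q,o[2]))-o[1] for o in O])
    r=least_squares(f,[.64,-.06,.25,0]); return r
for c in(m,m2,None):
    r=sel(c); print(r.x,np.degrees(r.x[2]),np.abs(r.fun).max()); print(r.fun.reshape(-1,2).round(1).tolist())
q=r.x
for mm,t,z,n in[(m,T(184,184),.142,'plg'),(m2,S(468,155),.142,'plg'),(m,T(209,379),.094,'post'),(m2,S(251,124),.094,'post'),(m,T(122,411),.034,'clip'),(m,T(183,338),.028,'idx')]:
    P=onplane(mm,*t,z); D=P[:2]-q[:2]; c,s=np.cos(q[2]),np.sin(q[2]); print(n,P,'local',(c*D[0]+s*D[1])*1e3,(-s*D[0]+c*D[1])*1e3)
E
python3 fit.py
```

```text
[ 0.6602 -0.0531  0.2494 -0.7091] 14.288948760345408 1.9167558922152352
[[-1.6, -1.5], [1.0, -1.9], [0.9, 0.9], [-1.2, 0.6], [-0.2, 0.4], [1.0, 0.8], [0.0, 0.2]]
[ 0.6669 -0.0554  0.2582  3.2469] 14.795967176381149 3.0334870110771135
[[-0.5, -0.6], [2.9, -1.5], [2.3, 3.0], [-1.8, 0.2], [-2.0, -3.0], [-2.7, -1.9], [1.2, 0.9]]
[ 0.6633 -0.054   0.2531  1.2349] 14.50101250174041 4.6409790207627
[[-1.1, -2.8], [1.4, -3.5], [1.6, -0.8], [-0.3, -0.9], [1.0, -1.1], [2.0, -1.0], [-0.1, -1.3], [-1.1, -2.1], [1.9, -2.8], [0.7, 1.1], [-2.7, -1.8], [-2.1, -4.6], [-3.1, -4.0], [0.0, -0.1]]
plg [ 0.639  -0.0576  0.142 ] local -24.406802701070255 2.665813571549404
plg [ 0.6444 -0.0594  0.142 ] local -19.627142803122023 -0.5037528618806759
post [ 0.5251 -0.0882  0.094 ] local -142.36944281168792 1.47343663861145
post [ 0.5276 -0.0881  0.094 ] local -139.86445672035356 1.0084032100582951
clip [ 0.5072 -0.0394  0.034 ] local -147.49896413820218 53.24986737000874
idx [ 0.5628 -0.0781  0.028 ] local -103.28872192613457 1.8827353580490105
```

Call:
send_rows --pt "0 0 0 52 -33 0 -1" --pt "0 0 0 104 -66 0 -1" --pt "0 0 1 156 -100 0 -1" --pt "0 0 1 208 -133 0 -1" --pt "0 0 2 260 -166 0 -1" --pt "0 0 2.7 312 -200 0 -1" --pt "0 0 2.7 364 -233 0 -1" --pt "0 0 2.7 416 -266 0 -1"

```text
t: 1.1
tcp_pos: [0.5037, -0.2192, 0.2411]
tool_rot: [[0.969, 0.248, -0.001], [0.248, -0.969, 0.001], [-0.0, -0.001, -1.0]]
contact_force: [0.8, -0.5, -0.6]
width: 0.0115
```

Call:
send_rows --pt "0 0 0 43 -30 0 -1" --pt "0 0 0 86 -60 0 -1" --pt "0 0 0 120 -90 0 -1" --pt "0 0 0 150 -112 0 -1" --pt "0 0 0 165 -122 0 -1" --pt "0 0 0 170 -122 0 -1" --pt "0 0 0 172 -122 0 -1" --pt "0 0 0 172 -122 0 -1"

```text
t: 2.1
tcp_pos: [0.6397, -0.06, 0.2413]
tool_rot: [[0.969, 0.246, -0.001], [0.246, -0.969, 0.001], [-0.001, -0.001, -1.0]]
contact_force: [-0.3, 0.0, -0.6]
width: 0.0007
```

```bash
python3 - <<'E'
from h import *
s=robot.observe(); print(s['t'],s['tcp_pos'],s['tool_rot'],s['contact_force'],s['width'])
p,d,m=cap('wrist','w1'); print(m)
E
```

```text
2.1 [ 0.6397 -0.06    0.2413] [[ 0.9693  0.2458 -0.0009]
 [ 0.2458 -0.9693  0.0005]
 [-0.0007 -0.0007 -1.    ]] [-0.2677  0.0106 -0.6358] 0.0006903609546243544
{'fov_y': 64.25852983731582, 'cx': 318.5389619448633, 'cy': 239.25081337919644, 'extrinsics': array([[ 0.2454,  0.9409,  0.2335,  0.7034],
       [-0.9694,  0.2384,  0.0578, -0.044 ],
       [-0.0013, -0.2406,  0.9706,  0.3838],
       [ 0.    ,  0.    ,  0.    ,  1.    ]])}
```

View pics/w1.png

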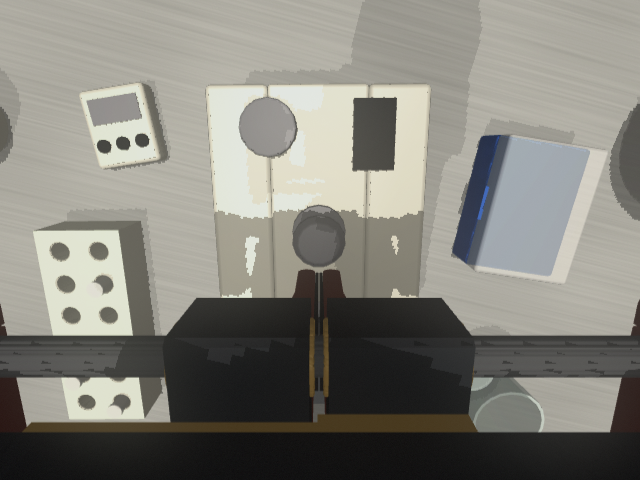

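The wrist view shows the plunger head centred near (319,236), with the closed fingertips just behind it.

```bash
python3 - <<'E'
from h import *
p,d,m=load('w1')
vv,uu=np.mgrid[:480,:640]; W=world(m,uu,vv,d)
k=(abs(W[...,2]-.142)<.004)&(uu>280)&(uu<360)&(vv>190)&(vv<275)
print(k.sum(),W[k].mean(0),W[k].min(0),W[k].max(0),uu[k].min(),uu[k].max(),vv[k].min(),vv[k].max())
print(onplane(m,(uu[k].min()+uu[k].max())/2,(vv[k].min()+vv[k].max())/2,.142))
k=(abs(W[...,2]-.1)<.003)&(vv<300)&(uu>190)&(uu<440); r=cv2.minAreaRect(W[k][:,:2].astype('float32')); print(r)
for a,b in[((206,86),(430,85))]:
  A=onplane(m,*a,.1);B=onplane(m,*b,.1);print(A,B,np.linalg.norm(A-B),np.degrees(np.arctan2(*(A-B)[[1,0]])))
E
```

```text
1726 [ 0.6428 -0.0589  0.1406] [ 0.6257 -0.0751  0.138 ] [ 0.6583 -0.043   0.1435] 293 342 219 265
[ 0.6433 -0.0582  0.142 ]
((0.6652539968490601, -0.0531209260225296), (0.16131600737571716, 0.15890201926231384), 14.454971313476562)
[0.7225 0.042  0.1   ] [ 0.7613 -0.109   0.1   ] 0.15585821147084972 104.43247321131642
```

Call:
send_rows --pt "0 0 0 3 -0.7 25 -1" --pt "0 0 0 3 -0.7 50 -1" --pt "0 0 0 3 -0.7 68 -1" --pt "0 0 0 3 -0.7 75 -1" --pt "0 0 0 3 -0.7 80 -1" --pt "0 0 0 3 -0.7 84 -1" --pt "0 0 0 3 -0.7 87 -1" --pt "0 0 0 3 -0.7 89 -1"

```text
t: 3.15
tcp_pos: [0.6427, -0.0584, 0.153]
tool_rot: [[0.969, 0.246, 0.0], [0.246, -0.969, 0.0], [0.0, -0.0, -1.0]]
contact_force: [-0.9, -0.9, 5.4]
width: 0.0005
```

Call:
send_rows --pt "0 0 0 0 0 1 -1" --pt "0 0 0 0 0 2 -1" --pt "0 0 0 0 0 3 -1" --pt "0 0 0 0 0 4 -1" --pt "0 0 0 0 0 5 -1" --pt "0 0 0 0 0 5.5 -1" --pt "0 0 0 0 0 5.5 -1" --pt "0 0 0 0 0 5.5 -1"

```text
t: 4.15
tcp_pos: [0.6428, -0.0585, 0.149]
tool_rot: [[0.969, 0.246, 0.001], [0.246, -0.969, -0.0], [0.001, 0.0, -1.0]]
contact_force: [-4.0, -0.2, 11.1]
width: 0.0002
```

Call:
send_rows --pt "0 0 0 0 0 1 -1" --pt "0 0 0 0 0 2 -1" --pt "0 0 0 0 0 2.5 -1" --pt "0 0 0 0 0 2.5 -1" --pt "0 0 0 0 0 2.5 -1" --pt "0 0 0 0 0 2.5 -1" --pt "0 0 0 0 0 2.5 -1" --pt "0 0 0 0 0 2.5 -1"

```text
t: 5.15
tcp_pos: [0.6429, -0.0585, 0.1489]
tool_rot: [[0.969, 0.246, 0.002], [0.246, -0.969, -0.001], [0.002, 0.001, -1.0]]
contact_force: [-6.9, -1.1, 17.1]
width: 0.0004
```

Call:
send_rows --pt "0 0 0 0 0 -4 -1" --pt "0 0 0 0 0 -15 -1" --pt "0 0 0 0 0 -40 -1" --pt "0 0 0 0 0 -80 -1" --pt "0 0 0 -40 0 -100 0.2" --pt "0 0 0 -85 0 -100 0.2" --pt "0 0 0 -115 0 -100 0.2" --pt "0 0 0 -120 0 -100 0.2"

```text
t: 6.15
tcp_pos: [0.5253, -0.0886, 0.2492]
tool_rot: [[0.97, 0.244, 0.003], [0.244, -0.97, -0.001], [0.003, 0.002, -1.0]]
contact_force: [0.2, 0.2, 0.5]
width: 0.0367
```

```bash
python3 - <<'E'
from h import *
s=robot.observe(); print(s['t'],s['tcp_pos'],s['tool_rot'],s['contact_force'],s['width'])
p,d,m=cap('wrist','w2'); 
p,d,m=cap('scene','sc2')
c=cv2.cvtColor(p[255:400,180:390],cv2.COLOR_RGB2BGR); c=cv2.resize(c,None,fx=3.8,fy=3.8,interpolation=cv2.INTER_CUBIC); cv2.imwrite('pics/scz2.png',np.clip(c*1.5,0,255).astype('uint8'))
E
```

```text
6.15 [ 0.5253 -0.0886  0.2492] [[ 0.9697  0.2445  0.0029]
 [ 0.2445 -0.9697 -0.0012]
 [ 0.0026  0.0019 -1.    ]] [0.1604 0.2391 0.4948] 0.03672295995505906
```

View pics/w2.png

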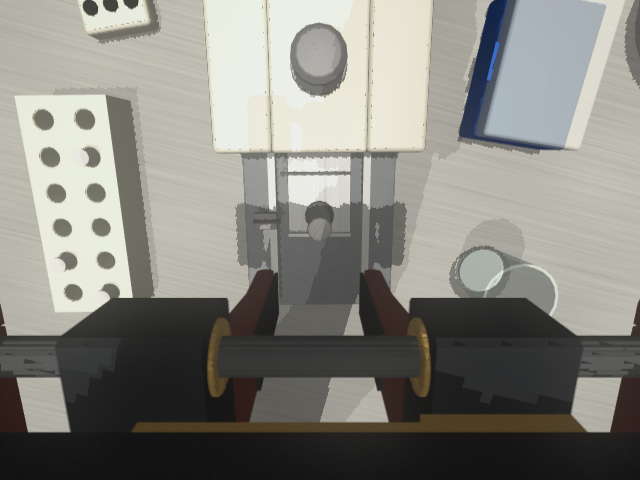

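View pics/scz2.png

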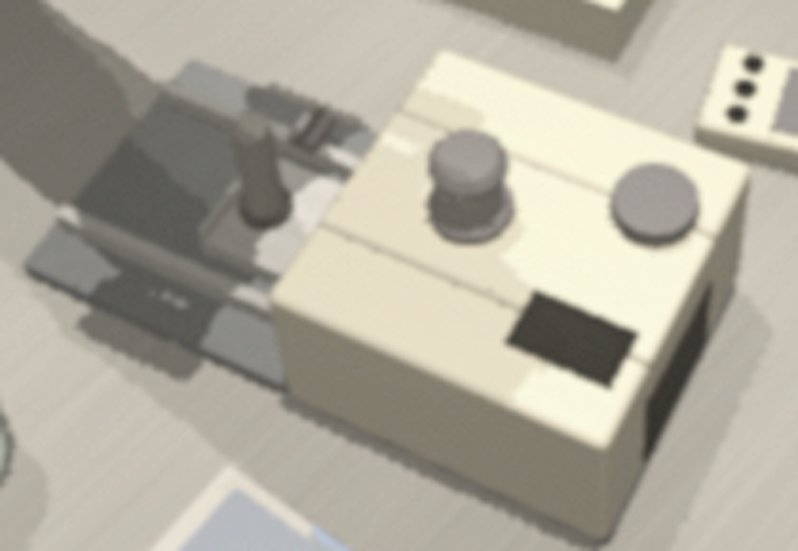

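The plunger is back up. In the wrist view the post top is near (319,230), the index line at row ~172, and the clip at (266,217).

```bash
python3 - <<'E'
from h import *
p,d,m=load('w2')
vv,uu=np.mgrid[:480,:640]; W=world(m,uu,vv,d)
k=(abs(W[...,2]-.094)<.004)&(uu>295)&(uu<345)&(vv>195)&(vv<250)
print(k.sum(),W[k].mean(0),uu[k].min(),uu[k].max(),vv[k].min(),vv[k].max())
print('post',onplane(m,(uu[k].min()+uu[k].max())/2,(vv[k].min()+vv[k].max())/2,.094))
P=onplane(m,319,229,.094)
s=np.radians(14.4);X=np.array([np.cos(s),np.sin(s),0])
for n,u,v,z in[('idxL',289,172.5,.028),('idxR',349,172.5,.028),('clip',266,217,.034)]:
    Q=onplane(m,u,v,z);print(n,Q,Q@X)
print('post x',P,P@X)
c=cv2.cvtColor(p[145:255,230:390],cv2.COLOR_RGB2BGR); c=cv2.resize(c,None,fx=5,fy=5,interpolation=cv2.INTER_CUBIC); cv2.imwrite('pics/w2z.png',np.clip(c*1.3,0,255).astype('uint8'))
E
```

```text
462 [ 0.5264 -0.0891  0.0934] 307 331 217 240
post [ 0.5266 -0.0888  0.094 ]
idxL [ 0.5583 -0.0519  0.028 ] 0.5278239814393286
idxR [ 0.572  -0.1067  0.028 ] 0.5275501723042054
clip [ 0.5128 -0.0405  0.034 ] 0.4865666228301208
post x [ 0.5263 -0.0889  0.094 ] 0.48760716958022204
```

View pics/w2z.png

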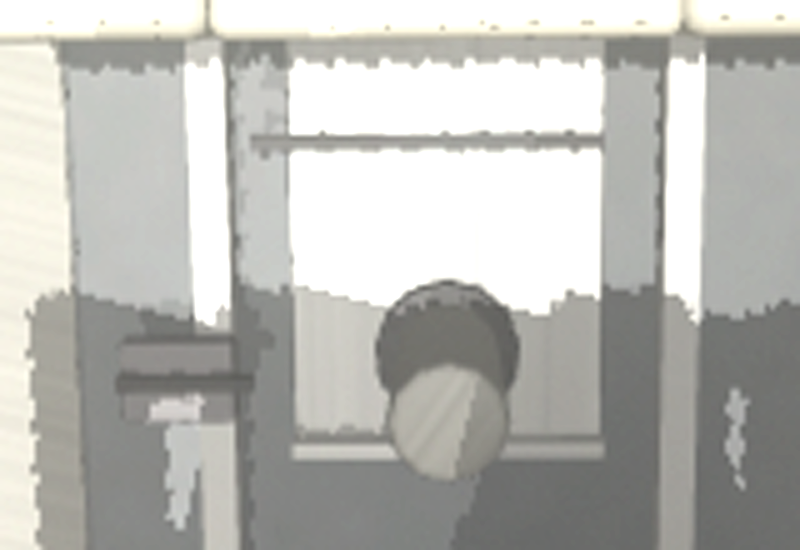

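Call:
send_rows --pt "0 0 0 0.5 0.4 30 0.3" --pt "0 0 0 0.5 0.4 65 0.3" --pt "0 0 0 0.5 0.4 100 0.3" --pt "0 0 0 0.5 0.4 130 0.3" --pt "0 0 0 0.5 0.4 155 0.3" --pt "0 0 0 0.5 0.4 170 0.3" --pt "0 0 0 0.5 0.4 177 0.3" --pt "0 0 0 0.5 0.4 177 0.3"

```text
t: 7.25
tcp_pos: [0.5285, -0.0881, 0.0721]
tool_rot: [[0.969, 0.246, 0.004], [0.246, -0.969, -0.0], [0.003, 0.001, -1.0]]
contact_force: [-0.4, -0.3, 0.6]
width: 0.057
```

```bash
python3 - <<'E'
from h import *
s=robot.observe(); print(s['t'],s['tcp_pos'],s['tool_rot'],s['contact_force'],s['width'])
p,d,m=cap('wrist','w3'); 
E
```

```text
7.25 [ 0.5285 -0.0881  0.0721] [[ 0.9693  0.2458  0.0036]
 [ 0.2458 -0.9693 -0.0004]
 [ 0.0034  0.0013 -1.    ]] [-0.3536 -0.26    0.6447] 0.05700115209926554
```

View pics/w3.png

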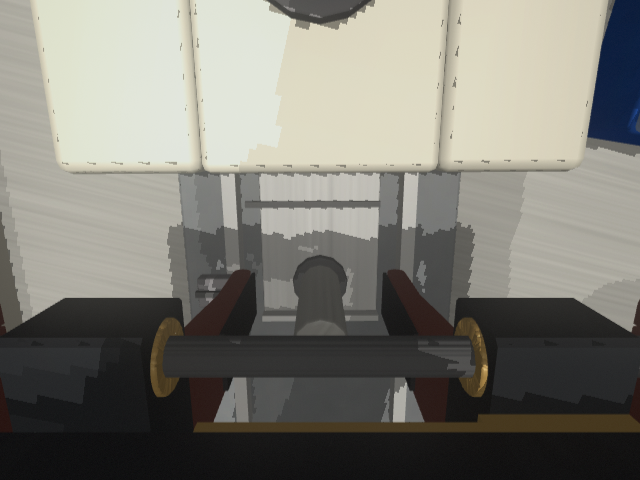

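The post stands centred between the fingers at (320,300), and the index line (row 203) and clip ridge (~(210,292)) are both visible. Now I'll close.

Call:
send_rows --pt "0 0 0 -1.5 0 0 0.3" --pt "0 0 0 -1.5 0 0 0" --pt "0 0 0 -1.5 0 0 -1" --pt "0 0 0 -1.5 0 0 -1" --pt "0 0 0 -1.5 0 0 -1" --pt "0 0 0 -1.5 0 0 -1" --pt "0 0 0 -1.5 0 0 -1" --pt "0 0 0 -1.5 0 0 -1" --grip_force 40

```text
t: 8.3
tcp_pos: [0.5273, -0.089, 0.0726]
tool_rot: [[0.969, 0.245, 0.005], [0.245, -0.969, -0.001], [0.004, 0.002, -1.0]]
contact_force: [0.7, -2.9, -0.5]
width: 0.0196
```

Call:
send_rows --pt "0 0 0 -3 0 0 -1" --pt "0 0 0 -8 0 0 -1" --pt "0 0 0 -14 0 0 -1" --pt "0 0 0 -20 0 0 -1" --pt "0 0 0 -26 0 0 -1" --pt "0 0 0 -32 0 0 -1" --pt "0 0 0 -36 0 0 -1" --pt "0 0 0 -36 0 0 -1"

```text
t: 9.3
tcp_pos: [0.4933, -0.0978, 0.0726]
tool_rot: [[0.969, 0.245, 0.007], [0.245, -0.969, -0.001], [0.007, 0.003, -1.0]]
contact_force: [5.9, -2.9, -5.9]
width: 0.0197
```

```bash
python3 - <<'E'
from h import *
s=robot.observe(); print(s['t'],s['tcp_pos'],s['tool_rot'],s['contact_force'],s['width'])
p,d,m=cap('wrist','w4'); 
c=cv2.cvtColor(p[150:330,160:420],cv2.COLOR_RGB2BGR); c=cv2.resize(c,None,fx=3,fy=3,interpolation=cv2.INTER_CUBIC); cv2.imwrite('pics/w4z.png',np.clip(c*1.3,0,255).astype('uint8'))
E
```

```text
9.3 [ 0.4933 -0.0978  0.0726] [[ 0.9694  0.2453  0.0071]
 [ 0.2453 -0.9694 -0.0009]
 [ 0.0066  0.0026 -1.    ]] [ 5.8661 -2.9173 -5.8612] 0.01969073427093902
```

View pics/w4z.png

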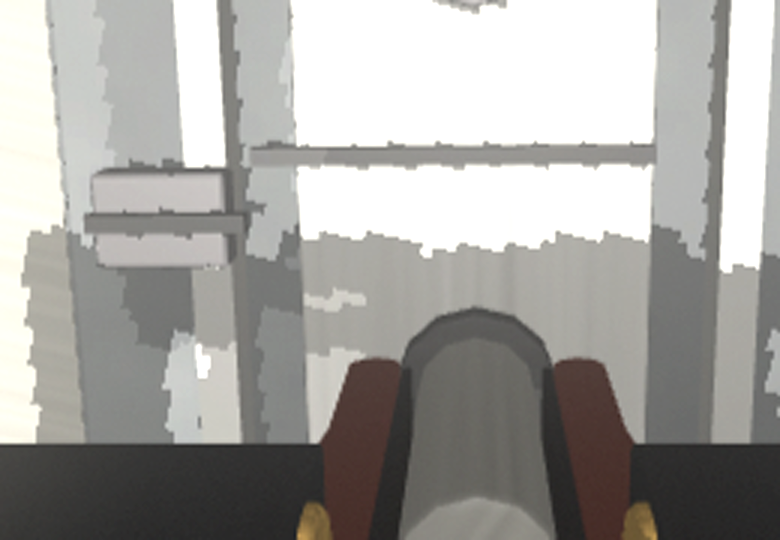

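```bash
cat > meas.py <<'E'
from h import *
import sys
def prof(fn,cols,rows):
    p,d,m=load(fn); g=p.astype(float).mean(2)
    a=g[rows[0]:rows[1],cols[0]:cols[1]]; return np.median(a,1)
if __name__=='__main__':
    for fn,c,r in[('w4',(260,375),(190,215)),('w4',(192,234),(203,242)),('w4',(246,256),(190,215))]:
        pr=prof(fn,c,r); print(fn,c,[(r[0]+i,int(x)) for i,x in enumerate(pr)])
    p,d,m=load('w4'); s=np.radians(14.45);X=np.array([np.cos(s),np.sin(s),0]);Y=np.array([-X[1],X[0],0])
    for n,u,v,z in[('idx',250,201.3,.028),('idxR',370,201.3,.028),('ridge',240,223.8,.034),('ridgeL',192,223.8,.034)]:
        Q=onplane(m,u,v,z);print(n,Q,Q@X,Q@Y, d[int(v),int(u)],world(m,u,v,d[int(v),int(u)])[2])
E
python3 meas.py
```

```text
w4 (260, 375) [(190, 215), (191, 215), (192, 215), (193, 215), (194, 215), (195, 215), (196, 215), (197, 201), (198, 133), (199, 108), (200, 115), (201, 114), (202, 114), (203, 114), (204, 126), (205, 175), (206, 214), (207, 215), (208, 215), (209, 214), (210, 214), (211, 214), (212, 214), (213, 214), (214, 214)]
w4 (192, 234) [(203, 141), (204, 140), (205, 128), (206, 81), (207, 92), (208, 124), (209, 144), (210, 152), (211, 151), (212, 151), (213, 151), (214, 150), (215, 150), (216, 150), (217, 149), (218, 149), (219, 148), (220, 135), (221, 79), (222, 100), (223, 101), (224, 101), (225, 101), (226, 100), (227, 110), (228, 137), (229, 146), (230, 146), (231, 146), (232, 146), (233, 145), (234, 145), (235, 145), (236, 145), (237, 141), (238, 124), (239, 92), (240, 93), (241, 95)]
w4 (246, 256) [(190, 145), (191, 145), (192, 145), (193, 144), (194, 144), (195, 144), (196, 139), (197, 116), (198, 92), (199, 97), (200, 121), (201, 120), (202, 120), (203, 120), (204, 121), (205, 130), (206, 143), (207, 143), (208, 142), (209, 142), (210, 142), (211, 142), (212, 142), (213, 141), (214, 142)]
idx [ 0.5228 -0.0556  0.028 ] 0.4923701605825755 -0.18426028252464338 0.18774547 0.028693666267752826
idxR [ 0.5372 -0.113   0.028 ] 0.49206644287481555 -0.24344776495470907 0.18775317 0.028806324245522125
ridge [ 0.5119 -0.0539  0.034 ] 0.48227820871716376 -0.17998382399713142 0.18532048 0.033644997905741714
ridgeL [ 0.5063 -0.0314  0.034 ] 0.48240018948733304 -0.1567688161598315 0.18588507 0.033042779575190695
```

Call:
send_rows --pt "0 0 0 -3 0 0 -1" --pt "0 0 0 -6 0 0 -1" --pt "0 0 0 -8 0 0 -1" --pt "0 0 0 -9.5 0 0 -1" --pt "0 0 0 -10 0 0 -1" --pt "0 0 0 -10 0 0 -1" --pt "0 0 0 -10 0 0 -1" --pt "0 0 0 -10 0 0 -1"

```text
t: 10.35
tcp_pos: [0.4849, -0.0999, 0.0726]
tool_rot: [[0.969, 0.246, 0.01], [0.246, -0.969, -0.0], [0.009, 0.003, -1.0]]
contact_force: [6.8, -1.9, -6.6]
width: 0.0194
```

```bash
python3 - <<'E'
from h import *
s=robot.observe(); print(s['t'],s['tcp_pos'],s['tool_rot'],s['contact_force'],s['width'])
p,d,m=cap('wrist','w5'); print(robot.observe()['tcp_pos'])
g=p.astype(float).mean(2)
for c in[(192,234),(260,375)]: print(c,[(190+i,int(x)) for i,x in enumerate(np.median(g[190:245,c[0]:c[1]],1))])
c=cv2.cvtColor(p[150:330,160:420],cv2.COLOR_RGB2BGR); c=cv2.resize(c,None,fx=3,fy=3,interpolation=cv2.INTER_CUBIC); cv2.imwrite('pics/w5z.png',np.clip(c*1.3,0,255).astype('uint8'))
E
```

```text
10.35 [ 0.4849 -0.0999  0.0726] [[ 0.9693  0.2457  0.0096]
 [ 0.2457 -0.9693 -0.0005]
 [ 0.0092  0.0028 -1.    ]] [ 6.8448 -1.9318 -6.6378] 0.019399755702784235
[ 0.4849 -0.1     0.0727]
(192, 234) [(190, 106), (191, 140), (192, 153), (193, 153), (194, 153), (195, 152), (196, 152), (197, 152), (198, 152), (199, 151), (200, 151), (201, 150), (202, 144), (203, 117), (204, 89), (205, 103), (206, 103), (207, 103), (208, 102), (209, 103), (210, 119), (211, 147), (212, 148), (213, 148), (214, 147), (215, 147), (216, 147), (217, 147), (218, 147), (219, 146), (220, 143), (221, 130), (222, 124), (223, 141), (224, 140), (225, 141), (226, 141), (227, 141), (228, 140), (229, 140), (230, 140), (231, 140), (232, 140), (233, 139), (234, 139), (235, 129), (236, 109), (237, 94), (238, 93), (239, 93), (240, 92), (241, 94), (242, 92), (243, 93), (244, 92)]
(260, 375) [(190, 214), (191, 214), (192, 214), (193, 214), (194, 214), (195, 214), (196, 214), (197, 209), (198, 162), (199, 104), (200, 115), (201, 114), (202, 114), (203, 114), (204, 119), (205, 159), (206, 213), (207, 213), (208, 213), (209, 213), (210, 213), (211, 213), (212, 213), (213, 213), (214, 213), (215, 213), (216, 213), (217, 213), (218, 213), (219, 213), (220, 212), (221, 212), (222, 212), (223, 212), (224, 212), (225, 212), (226, 212), (227, 211), (228, 210), (229, 204), (230, 192), (231, 133), (232, 132), (233, 131), (234, 130), (235, 130), (236, 130), (237, 130), (238, 130), (239, 130), (240, 129), (241, 129), (242, 129), (243, 129), (244, 129)]
```

View pics/w5z.png

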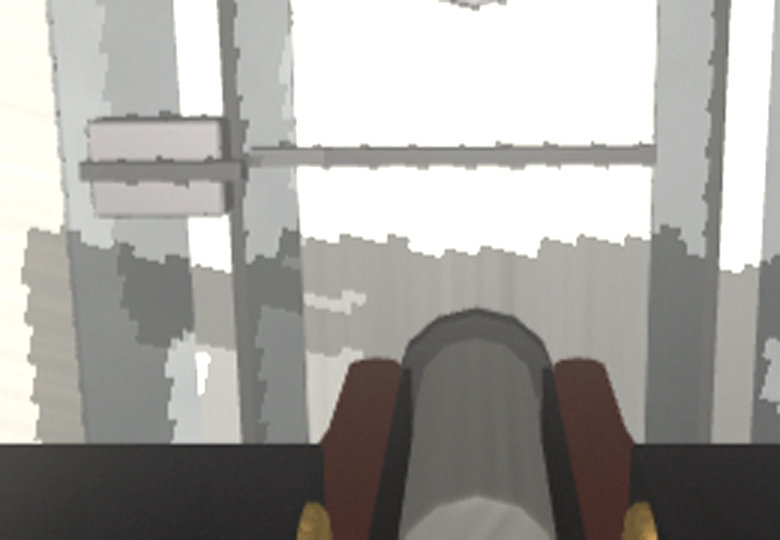

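```bash
cat > al.py <<'E'
from h import *
import sys
fn=sys.argv[1]; vi,vr=float(sys.argv[2]),float(sys.argv[3])
p,d,m=load(fn); s=np.radians(14.45);X=np.array([np.cos(s),np.sin(s),0])
a=onplane(m,250,vi,.028);b=onplane(m,235,vr,.034); b2=onplane(m,192,vr,.034)
print('idx-ridge mm',(a-b)@X*1e3,(b-b2)@X*1e3,'mm/px',(onplane(m,250,vi-1,.028)-a)@X*1e3, a,b)
k=np.s_[int(vi)-1:int(vi)+2]
print('depth z idx',np.median([world(m,u,vi,d[int(vi),u])[2] for u in range(265,370)]),'ridge',np.median([world(m,u,vr,d[int(vr),u])[2] for u in range(192,234)]))
E
python3 al.py w5 201.6 206.8
```

```text
idx-ridge mm 1.658794480121916 -0.0990455641805692 mm/px 0.4951438126113249 [ 0.5143 -0.0577  0.028 ] [ 0.5111 -0.0521  0.034 ]
depth z idx 0.027611659719976256 ridge 0.033411814254540775
```

Call:
send_rows --pt "0 0 0 -1 0 0 -1" --pt "0 0 0 -2 0 0 -1" --pt "0 0 0 -2.9 0 0 -1" --pt "0 0 0 -2.9 0 0 -1" --pt "0 0 0 -2.9 0 0 -1" --pt "0 0 0 -2.9 0 0 -1" --pt "0 0 0 -2.9 0 0 -1" --pt "0 0 0 -2.9 0 0 -1"

```text
t: 11.4
tcp_pos: [0.4832, -0.1004, 0.0727]
tool_rot: [[0.969, 0.246, 0.012], [0.246, -0.969, -0.0], [0.011, 0.003, -1.0]]
contact_force: [6.3, -2.1, -7.2]
width: 0.0196
```

```bash
cat > look.py <<'E'
from h import *
import sys
fn=sys.argv[1]
s=robot.observe(); print(s['t'],s['tcp_pos'],s['tool_rot'][2],s['contact_force'],s['width'])
p,d,m=cap('wrist',fn); print(robot.observe()['tcp_pos'])
g=p.astype(float).mean(2)
for c in[(192,230),(260,375)]: print(c,[(193+i,int(x)) for i,x in enumerate(np.median(g[193:215,c[0]:c[1]],1))])
c=cv2.cvtColor(p[150:330,160:420],cv2.COLOR_RGB2BGR); c=cv2.resize(c,None,fx=3,fy=3,interpolation=cv2.INTER_CUBIC); cv2.imwrite('pics/%sz.png'%fn,np.clip(c*1.3,0,255).astype('uint8'))
E
python3 look.py w6
```

```text
11.4 [ 0.4832 -0.1004  0.0727] [ 0.0115  0.003  -0.9999] [ 6.3036 -2.1275 -7.2353] 0.019553731305142326
[ 0.4832 -0.1004  0.0727]
(192, 230) [(193, 151), (194, 152), (195, 151), (196, 151), (197, 151), (198, 149), (199, 136), (200, 89), (201, 103), (202, 102), (203, 102), (204, 102), (205, 102), (206, 112), (207, 138), (208, 148), (209, 148), (210, 147), (211, 147), (212, 147), (213, 147), (214, 147)]
(260, 375) [(193, 214), (194, 214), (195, 214), (196, 213), (197, 212), (198, 192), (199, 101), (200, 114), (201, 114), (202, 113), (203, 113), (204, 117), (205, 154), (206, 211), (207, 212), (208, 213), (209, 213), (210, 212), (211, 212), (212, 212), (213, 212), (214, 212)]
```

View pics/w6z.png

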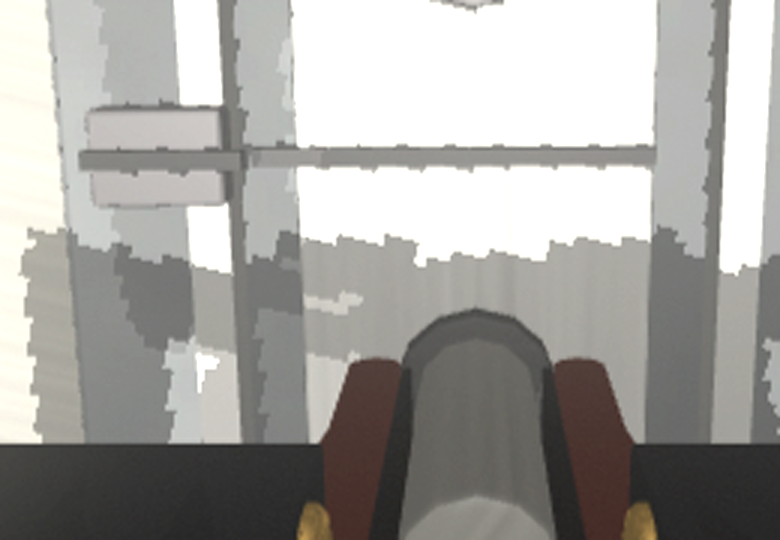

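```bash
python3 al.py w6 201.8 203.0
```

```text
idx-ridge mm -0.2540956786473081 -0.09093257094450197 mm/px 0.49533819920071764 [ 0.5125 -0.0582  0.028 ] [ 0.5113 -0.0522  0.034 ]
depth z idx 0.02764623869480834 ridge 0.03344942294516508
```

```bash
python3 - <<'E'
from h import *
p,d,m=load('w2'); s=np.radians(14.45);X=np.array([np.cos(s),np.sin(s),0])
print('ridge before',onplane(m,275,221.2,.034)@X,'idx rest',onplane(m,289,173.4,.028)@X)
for fn in('w4','w5','w6'):
    m=load(fn)[2]; v={'w4':224.0,'w5':206.8,'w6':203}[fn]; print(fn,onplane(m,230,v,.034)@X)
p,d,m=cap('top','t6'); q,_,m2=cap('scene','s6')
c=p[140:370,250:530]; c=cv2.resize(cv2.cvtColor(c,cv2.COLOR_RGB2BGR),None,fx=2.5,fy=2.5,interpolation=cv2.INTER_CUBIC);cv2.imwrite('pics/t6z.png',c)
c=q[200:450,110:410]; c=cv2.resize(cv2.cvtColor(c,cv2.COLOR_RGB2BGR),None,fx=2.4,fy=2.4,interpolation=cv2.INTER_CUBIC);cv2.imwrite('pics/s6z.png',np.clip(c*1.4,0,255).astype('uint8'))
print(robot.observe()['tcp_pos'],robot.observe()['t'])
E
```

```text
ridge before 0.48230786595795366 idx rest 0.526822857178039
w4 0.4822050602487534
w5 0.48198150942463874
w6 0.4820702571756332
[ 0.4832 -0.1004  0.0727] 11.55
```

View pics/t6z.png

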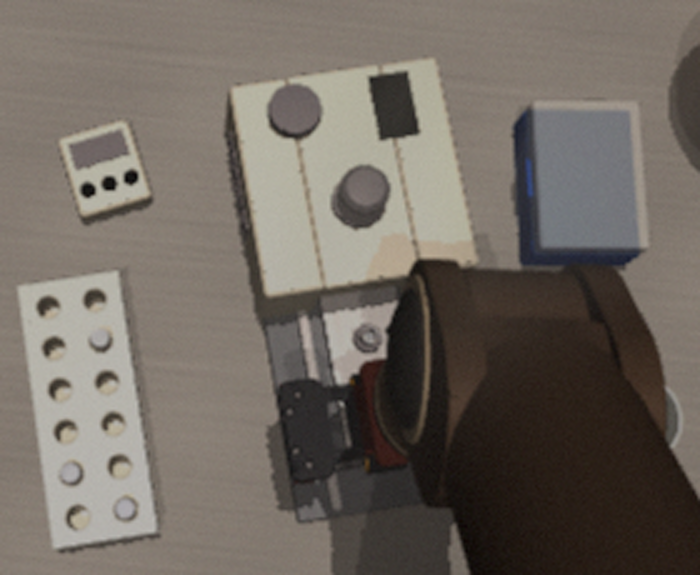

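View pics/s6z.png

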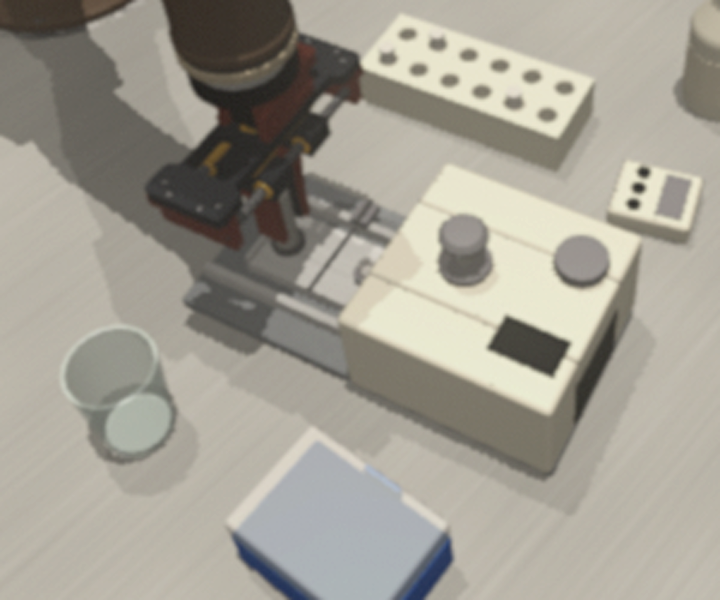

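The scene view shows the index line running straight into the clip ridge. The plunger is up, the bystanders have not moved, and the pose is steady, so I'm handing in.

```bash
python3 - <<'E'
from h import *
print(robot.finish_job())
E
```

```text
the job is handed in; nothing more can be done
None
```

The photometer is vented, and the arm is holding the slide with the index line at the pointer mark; the job was handed in at about 11.6 s.

- **Plunger:** I pressed it with closed fingers until it stopped moving. Force rose from 11 to 17 N with only about 0.1 mm more travel, and the fingertips were at 130 mm, the stop height. Pictures afterwards show it back up.
- **Slide:** I gripped the post at 72 mm with a 40 N grip and pulled the slide out about 45 mm. At the last check the index was about 0.25 mm past the ridge, which is roughly the limit of the measurement. The arm did not move between the last two readings.
- **Surroundings:** The ridge measured at the same place before and after, within 0.3 mm. In the final pictures the rack, tip box, timer and beaker look unmoved, judged by eye.
- **Disagreements:** The camera views differed from each other by up to about 5 mm in absolute position. I therefore aligned on the index and ridge as seen together in a single wrist picture.

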